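# Re-index the fence of a bench mitre jig by its spring pin

## Robot

A 6-joint arm with a two-finger parallel gripper is mounted at the origin on the work surface; the furniture and walls round the work are solid. World frame = base frame: x ahead of the robot, y to its left, z up, the work surface at z = 0. Lengths are in mm, angles in rad, forces in N, time in s.
With the tool pointing down it reaches from about 350 to 775 mm from the base axis. Payload 7.3 kg.
Tool frame: the origin (TCP) lies between the finger pads; the fingertips stand 19 mm ahead of it and the grasp point (between the pads) is the TCP (ctrl.nose_length is the distance from the TCP to the fingertips, in mm); z points along the fingers, y is the line along which they close (so a half turn about z gives the same grasp; the last joint's range is limited). The gripper opens to 92 mm and grips with 3 to 60 N. Pads are 19 mm wide; open, the fingers measure 130 mm over their backs; the gripper's body (75 mm by 190 mm) begins 47 mm behind the grasp point.
Start: joints at [0.96, 0.342, 1.524, -0, 1.275, -0.146], TCP at [235.316, 469.328, 245.741] pointing down, gripper open.
Joint ranges: [-2.53, 2.53], [-0.77, 2.02], [0.04, 2.7], [-1, 4.14], [0.28, 2.66], [-3.11, 3.11]. Speed limits (rad/s): [2.57, 2.57, 3.14, 3.14, 3.14, 3.14].

## Interface

Orientations are given as a rotation vector (axis times angle).
In Python, from plant import sensors, viewer, finish_job, models, ctrl gives the robot as it stands. The module is installed in compiled form; this text tells all that it offers.
- The arm moves only by the tool play_rows, never from a script. Its argument "motion" is a list of rows, each an object of numbers: "x", "y", "z": the shift along the world's x, y, z in m; "ax", "ay", "az": the turn, a rotation vector about the world's x, y, z in rad; "jaw": the opening in per cent of the stroke, from 0 (shut) to 100 (fully open). A call has 1 to 12 rows; each row is the pose to reach, as a shift and turn from the pose commanded when the call began; what a row does not reach only later rows make up. A row lasts 1/12 s, in which the tool goes at most 41.7 mm and 7.16 degrees, less where a joint would pass 70% of its speed; a pose out of reach is approached as far as the arm can. A call with a gripper value outside its range is refused whole. The fingers move at their own pace and stop on an object; "force" is the grip in N (left out, the last holds). Time passes only in rows, so rows that repeat a pose let the fingers close. It gives the time, the measured TCP pose, the force, the opening and the grip force at its end, in the units of the state.
- sensors.get_obs(): the state, without advancing time (a new reading comes with each control period).
- viewer.get_image(name): name is "scene" or "top" or "wrist"; returns a dict with "color" (480x640x3 uint8, red, green, blue), "range_z" (480x640 float32, mm along the optical axis (not along the pixel's ray), 0 where there is no reading), "K" (3x3 intrinsics, pixels), "extrinsics" (4x4, takes a point from world to camera coordinates); the wrist camera has in their place "tool_from_camera" (4x4, takes a point from camera to tool coordinates, whose origin is the TCP and whose axes are the flange's). Camera axes: x right, y up, looking along -z (the intrinsics and any distortion apply to the point x, -y, -z); pixel columns grow to the right and rows downward; lengths in mm; the calibration is good to about 2 mm. A picture is of the moment at which its call begins: read the wrist's pose just before it.
- finish_job(): hands the job in; it is judged then, once.
Trained networks look in a picture, given as the dict that the camera call returned (one of the last four; its "shot" number tells which), for a name from the list of things; names that differ only in an ending like _2 or _b are one class to them, and where a whole thing is asked for, a point or a joint stands for the part that bears it (a point fixed in the world has none). Each returns a list of dicts, best first, with "conf" (0 to 1); they miss things now and then, are a little off and sometimes report something else, mostly with a low value. They report only what shows in the picture. A call takes as long as a camera call.
- models.masks_of(query, picture): "pixels" (480x640 bool, what is visible of it) and "rect" ([centre column, centre row, width, height] in pixels, round what is visible of it).
- models.tip_of(query, picture): "position" ([column, row] in pixels: a listed point, or the origin of a listed thing).
The state is a dict: "time_s": time; "joints": joint angles; "qvel": joint speeds; "effort": joint torques, N m; "tool_pos": TCP position; "orientation": TCP orientation; "contact_force": force on the tool from outside, world axes, zero at the start; "moment": the same for the moment, N m; "gripper_width": finger opening in mm; "grasp_force": force on a finger pad.
Only numpy, scipy, OpenCV 4.12 (cv2) and the standard library are available. Lean on these libraries where they do the work, as an engineer would, in place of code of your own. Each camera call takes 0.05 s, during which the arm holds its last target. There are 200 camera calls.

## Task

The fence of the mitre jig on the bench is pinned square, in the middle hole of its index plate, and the pine bar lying beside the jig is the next to be cut at 22.5 degrees. Hook a fingertip through the pull ring of the spring index pin and gently lift the pin out of its hole, swing the ring end of the arm exactly one hole towards the side on which the pine bar lies, and release the ring there so that the pin drops fully home. Only hook and push with a finger, without pinching anything, and leave the bar, the screwdriver and the tape measure where they lie.

Things in the scene. Friction and masses are not known exactly. Their poses are not given: they have to be found in the camera images.
- mitre_jig: Fixed base of the mitre jig: plywood board, 12 mm thick, x = -62 to 178 mm, y = -120 to 120 mm in its frame. Origin on the arm's pivot axis at bench height; x points away from the robot, to the steel index plate along the board's far side (its top 20 mm above the bench), y to the left, z up.
- hole_middle (a point): Mouth of the middle one of the five 13 mm holes in the index plate, 20 mm above the bench. The holes lie on an arc of 135 mm radius about the pivot axis, 22.5 degrees (53 mm) apart; the middle one is on the jig's +x axis.
- ring_center (a point): Centre of the pull ring, a rigid upright steel ring on top of the index pin (inner diameter 46 mm, wire 6 mm thick); it moves with pin and arm. Pin home: 86 mm above the bench, 142 mm from the pivot axis. One looks through the ring along the arm; its top leans 0.26 rad away from the pivot (and robot). The space beyond it is open.
- ring_top (a point): Underside of the ring's top wire, where a hooked finger lifts; 22 mm above ring_center and 6 mm farther from the pivot. A finger that points down and away from the robot, 30 to 45 degrees from vertical, along the arm, goes through the ring below this point.
- ring_back: Back and upper side of the ring's top wire, part of the ring (origin on the pin's axis at the ring's foot). A finger hooked through the ring from the robot's side touches only the inside of the wire, never this side; a pinch across the wire does.
- index_pin (a joint): Travel of the index pin in m: 0 fully home in a hole, growing upwards, stop at 0.016. Above 0.010 the pin (10 mm thick, round end) is clear of the plate. The spring pulls it down with 6 N at 0, 9 N at the stop. Released between holes it rests on the plate at about 0.010.
- fence_arm (a joint): Angle of the swing arm about the pivot in rad: 0 in the middle hole (fence square), +0.393 with the ring end one hole to the left (+y of the jig), -0.393 one hole to the right; stops at +-0.86. Slight friction (about 1 N at the ring); it stays where it is left. A pin in its hole leaves 0.011 rad of play either way.
- pivot (a point): Pivot axis of the swing arm, 20 mm above the bench. The aluminium arm, 34 mm wide, top 31 mm above the bench, runs from here 170 mm away from the robot; the sleeve under the ring is 17 mm thick, top at 56 mm. The wooden-faced fence (220 mm long, top 64 mm above the bench) crosses the arm just before the pivot.
- pine_bar: Loose flat pine bar, 35 x 232 x 10 mm, lying on the bench to the left or the right of the jig, its length roughly along x. Origin at the centre of its underside. Its side of the jig is the side to swing to.
- screwdriver: Loose screwdriver, 225 mm long, handle 28 mm thick, on the bench on the other side of the jig. Origin at the middle of its length, at bench height.
- tape_measure: Loose tape measure standing on the bench to the right of the jig, 32 x 71 x 63 mm. Origin at the centre of its underside.

How it is judged:
By the outcome, as a careful person would: the job done as asked, in the order asked, and still so for the second after the job is handed in, with the robot touching nothing.
It also fails if it takes over 48 s, if anything falls off the work surface, if the arm or the gripper's body presses on something with over 40 N, if the wrist force passes 120 N, or if a joint passes its speed limit or range.

## Working session

There is one attempt and no reset: what is moved stays moved. The work goes in short steps, Python scripts to look and compute and a tool call to move; the robot and the scene stay as the last step left them, time stands still between calls to the robot, and variables do not carry over. Pictures are saved under pics/ and viewed, at most 10 in all, crops included, and the job is handed in when it is done.

Besides the shell and the picture viewer there is one more tool, called after "Request:" by a JSON object that holds its "method" and its "body". play_rows: Moves the arm, as the interface text tells. Its arguments: {"type":"object","properties":{"motion":{"type":"array"},"force":{"type":"number"}},"required":["motion"]}

```bash
mkdir -p pics; cat > h.py <<'E'
import numpy as np, cv2
from plant import sensors, viewer, models, ctrl
def world(p,u,v,z=None,d=None):
    K=p["K"];E=np.array(p["extrinsics"]);R=E[:3,:3];t=E[:3,3]
    r=np.array([(u-K[0][2])/K[0][0],-(v-K[1][2])/K[1][1],-1.0])
    C=-R.T@t; w=R.T@r
    s=d if d is not None else (z-C[2])/w[2]
    return C+s*w
def save(p,n): cv2.imwrite("pics/"+n,cv2.cvtColor(p["color"],cv2.COLOR_RGB2BGR))
E
python3 - <<'E'
from h import *
print(sensors.get_obs(), ctrl.nose_length)
for n in ("scene","top"):
    p=viewer.get_image(n); save(p,n+"0.png")
    E=np.array(p["extrinsics"]);print(n,-E[:3,:3].T@E[:3,3])
    for q,z in [("hole_middle",20),("ring_center",86),("ring_top",108),("pivot",20),("mitre_jig",0),("pine_bar",0),("screwdriver",0),("tape_measure",0)]:
        r=models.tip_of(q,p)
        for o in r[:2]: print(q,o["conf"],np.round(o["position"],1),world(p,*o["position"],z=z).round(1))
E
```

```text
{'time_s': 0.0, 'joints': array([ 9.60021848e-01,  3.42703432e-01,  1.52501169e+00, -5.17096091e-06,
        1.27541332e+00, -1.46005328e-01]), 'qvel': array([-0.00050252,  0.00075494, -0.00066716, -0.00178782, -0.00115413,
       -0.00137243]), 'effort': array([ 5.19880396e-04, -4.31249607e+01, -2.44216543e+01,  7.18782982e-02,
        5.59766893e-02, -1.18896996e-04]), 'tool_pos': array([235.07666954, 469.00315977, 245.05682275]), 'orientation': array([-7.23372465e-01, -3.05659877e+00,  2.24422398e-03]), 'contact_force': array([-0.24924596,  0.48209769,  0.32580544]), 'moment': array([-0.00781254, -0.01213714, -0.00800234]), 'grasp_force': 0.0, 'gripper_width': 91.74586915963688} 19.0
scene [415.07609582 407.55970473 788.75500986]
hole_middle 0.85 [303.9 256.8] [567.7 -80.1  20. ]
hole_middle 0.43 [365.6 282.7] [435.  -47.7  20. ]
ring_center 0.49 [302.1 234.6] [570.5 -87.2  86. ]
ring_top 0.68 [300.7 228.6] [571.7 -84.8 108. ]
pivot 0.63 [366.3 281.1] [434.3 -51.6  20. ]
mitre_jig 0.9 [368.4 288.2] [428.  -48.3   0. ]
pine_bar 0.77 [258.4 418.8] [566.4 239.7   0. ]
tape_measure 0.72 [355.2 156.9] [ 520.6 -406.8    0. ]
top [ 317.978849   -104.79802721  967.03282361]
hole_middle 0.89 [312.3 232.1] [557.9 -79.2  20. ]
ring_center 0.73 [314.5 218.1] [570.1 -84.8  86. ]
ring_top 0.75 [309.2 213.8] [572.4 -74.8 108. ]
pivot 0.78 [300.1 292.1] [429.6 -56.2  20. ]
mitre_jig 0.95 [299.3 291.1] [434.  -53.4   0. ]
pine_bar 0.55 [165.4 228.5] [567.2 242.6   0. ]
screwdriver 0.71 [427.3 230.3] [ 570.1 -329.     0. ]
tape_measure 0.77 [469.3 249. ] [ 529.6 -417.8    0. ]
```

View pics/scene0.png

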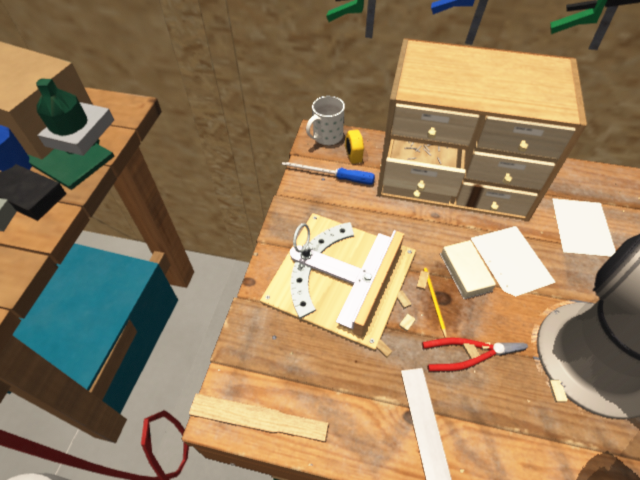

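View pics/top0.png

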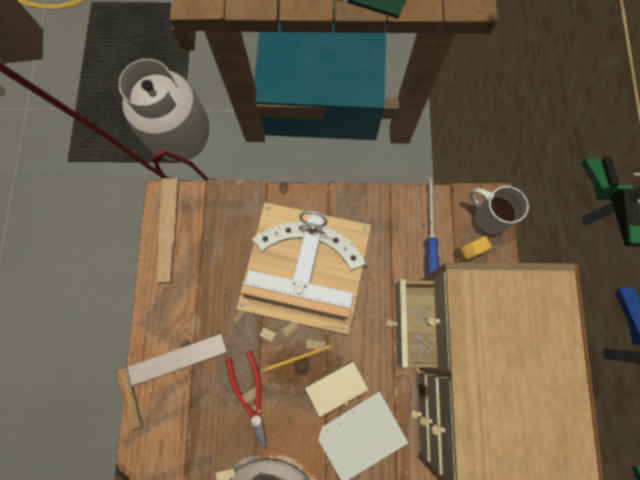

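```bash
cat > t.py <<'E'
from h import *
from scipy.spatial.transform import Rotation as Ro
def target(piv,a,back=0,gap=6,lift=0,s=26,th=0.73,side=1,jaw=92):
    """TCP pose: hooking finger (tool -y finger if side=1) below ring_top; a=world heading of arm"""
    u=np.array([np.cos(a),np.sin(a),0]);t=np.array([-u[1],u[0],0]);z=np.array([0,0,1.])
    d=np.sin(th)*u-np.cos(th)*z; n=np.cos(th)*u+np.sin(th)*z
    C=np.array([piv[0],piv[1],0])+148*u+(108+lift)*z
    pos=C-(9.5+gap)*n+(s-19-back)*d+side*(jaw/2+9.5)*t
    R=np.column_stack([np.cross(t,d),t,d])
    return pos,R
def delta(pos,R,cpos,crv):
    return ((pos-cpos)/1000).round(4),(Ro.from_matrix(R)*Ro.from_rotvec(crv).inv()).as_rotvec().round(4)
E
python3 - <<'E'
from t import *
p=viewer.get_image("top")
for q in("mitre_jig","pine_bar","fence_arm"):
    for o in models.masks_of(q,p)[:1]:
        m=o["pixels"]; c=cv2.boxPoints(cv2.minAreaRect(np.argwhere(m)[:,::-1].astype(np.float32)))
        print(q,o["conf"],[world(p,*x,z=12).round(0).tolist() for x in c])
for s in(1,-1):
    pos,R=target((432,-54),-0.205,back=110,side=s)
    print(pos,Ro.from_matrix(R).as_rotvec(),delta(pos,R,np.array([235.3,469.3,245.7]),[-0.7234,-3.0566,.0022]))
E
```

```text
mitre_jig 0.75 [[393.0, 78.0, 12.0], [635.0, 36.0, 12.0], [579.0, -212.0, 12.0], [344.0, -157.0, 12.0]]
pine_bar 0.85 [[448.0, 252.0, 12.0], [682.0, 261.0, 12.0], [680.0, 221.0, 12.0], [447.0, 214.0, 12.0]]
fence_arm 0.74 [[423.0, 72.0, 12.0], [632.0, 38.0, 12.0], [582.0, -200.0, 12.0], [378.0, -155.0, 12.0]]
[509.64132747 -13.45627892 174.4164841 ] [ 0.2469772   2.40108932 -0.09437543] (array([ 0.2743, -0.4828, -0.0713]), array([-0.2393, -0.692 ,  0.2487]))
[ 487.04537272 -122.1320482   174.4164841 ] [ 0.2469772   2.40108932 -0.09437543] (array([ 0.2517, -0.5914, -0.0713]), array([-0.2393, -0.692 ,  0.2487]))
```

Request:
{"method": "play_rows", "body": {"motion": [{"x": 0.26, "y": -0.48, "z": -0.02, "ax": -0.239, "ay": -0.692, "az": 0.249}, {"x": 0.26, "y": -0.48, "z": -0.02, "ax": -0.239, "ay": -0.692, "az": 0.249}, {"x": 0.26, "y": -0.48, "z": -0.02, "ax": -0.239, "ay": -0.692, "az": 0.249}, {"x": 0.26, "y": -0.48, "z": -0.02, "ax": -0.239, "ay": -0.692, "az": 0.249}, {"x": 0.26, "y": -0.48, "z": -0.02, "ax": -0.239, "ay": -0.692, "az": 0.249}, {"x": 0.26, "y": -0.48, "z": -0.02, "ax": -0.239, "ay": -0.692, "az": 0.249}, {"x": 0.26, "y": -0.48, "z": -0.02, "ax": -0.239, "ay": -0.692, "az": 0.249}, {"x": 0.26, "y": -0.48, "z": -0.02, "ax": -0.239, "ay": -0.692, "az": 0.249}, {"x": 0.26, "y": -0.48, "z": -0.02, "ax": -0.239, "ay": -0.692, "az": 0.249}, {"x": 0.26, "y": -0.48, "z": -0.02, "ax": -0.239, "ay": -0.692, "az": 0.249}, {"x": 0.26, "y": -0.48, "z": -0.02, "ax": -0.239, "ay": -0.692, "az": 0.249}, {"x": 0.26, "y": -0.48, "z": -0.02, "ax": -0.239, "ay": -0.692, "az": 0.249}]}}

```text
invalid input
```

Request:
{"method": "play_rows", "body": {"motion": [{"x": 0.26, "y": -0.48, "z": -0.02, "ax": -0.239, "ay": -0.692, "az": 0.249, "jaw": 100}, {"x": 0.26, "y": -0.48, "z": -0.02, "ax": -0.239, "ay": -0.692, "az": 0.249, "jaw": 100}, {"x": 0.26, "y": -0.48, "z": -0.02, "ax": -0.239, "ay": -0.692, "az": 0.249, "jaw": 100}, {"x": 0.26, "y": -0.48, "z": -0.02, "ax": -0.239, "ay": -0.692, "az": 0.249, "jaw": 100}, {"x": 0.26, "y": -0.48, "z": -0.02, "ax": -0.239, "ay": -0.692, "az": 0.249, "jaw": 100}, {"x": 0.26, "y": -0.48, "z": -0.02, "ax": -0.239, "ay": -0.692, "az": 0.249, "jaw": 100}, {"x": 0.26, "y": -0.48, "z": -0.02, "ax": -0.239, "ay": -0.692, "az": 0.249, "jaw": 100}, {"x": 0.26, "y": -0.48, "z": -0.02, "ax": -0.239, "ay": -0.692, "az": 0.249, "jaw": 100}, {"x": 0.26, "y": -0.48, "z": -0.02, "ax": -0.239, "ay": -0.692, "az": 0.249, "jaw": 100}, {"x": 0.26, "y": -0.48, "z": -0.02, "ax": -0.239, "ay": -0.692, "az": 0.249, "jaw": 100}, {"x": 0.26, "y": -0.48, "z": -0.02, "ax": -0.239, "ay": -0.692, "az": 0.249, "jaw": 100}, {"x": 0.26, "y": -0.48, "z": -0.02, "ax": -0.239, "ay": -0.692, "az": 0.249, "jaw": 100}]}}

```text
time_s: 2.1
tool_pos: [461.0, 51.7, 234.6]
orientation: [0.257, 2.411, -0.107]
contact_force: [0.0, 0.5, 0.2]
gripper_width: 91.4
grasp_force: 0.0
```

Request:
{"method": "play_rows", "body": {"motion": [{"x": 0.02, "y": -0.03, "z": -0.02, "jaw": 100}, {"x": 0.034, "y": -0.063, "z": -0.04, "jaw": 100}, {"x": 0.034, "y": -0.063, "z": -0.045, "jaw": 100}, {"x": 0.034, "y": -0.063, "z": -0.045, "jaw": 100}]}}

```text
invalid input
```

```bash
cat >> t.py <<'E'
def wcam(p,o):
    "world_from_camera for the wrist picture"
    T=np.eye(4);T[:3,:3]=Ro.from_rotvec(o["orientation"]).as_matrix();T[:3,3]=o["tool_pos"]
    return T@np.array(p["tool_from_camera"])
def wpoint(p,o,u,v,z):
    p=dict(p,extrinsics=np.linalg.inv(wcam(p,o))); return world(p,u,v,z=z)
E
python3 - <<'E'
from t import *
o=sensors.get_obs(); p=viewer.get_image("wrist"); save(p,"w1.png"); print(o["time_s"],o["tool_pos"],o["orientation"],o["joints"].round(2))
for q,z in [("hole_middle",20),("ring_center",86),("ring_top",108),("pivot",20)]:
    for r in models.tip_of(q,p)[:2]: print(q,r["conf"],np.round(r["position"],1),wpoint(p,o,*r["position"],z).round(1))
E
```

```text
2.1 [461.0266097   51.69869002 234.58245537] [ 0.25669053  2.41115536 -0.10739616] [ 0.07  0.01  2.22 -0.75  0.29 -0.63]
ring_top 0.96 [178.5 243.9] [572. -82. 108.]
ring_top 0.66 [570.7  77.1] [471.  180.4 108. ]
```

View pics/w1.png

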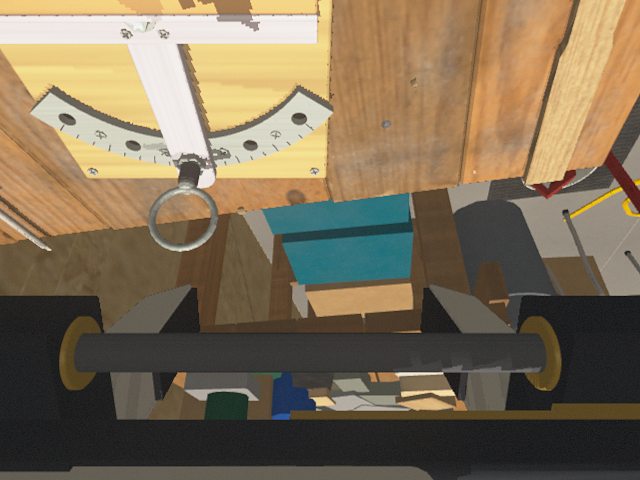

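```bash
python3 - <<'E'
from t import *
o=sensors.get_obs(); p=viewer.get_image("wrist")
P=np.array([wpoint(p,o,u,v,20)[:2] for u,v in [(67,119),(134,146),(250,145),(300,119)]])
print(P.round(1), [np.arctan2(*(P[j]-P[i])[::-1])-np.pi/2 for i,j in((0,3),(1,2))])
# fit pivot, yaw
from scipy.optimize import least_squares
A=np.array([-2,-1,1,2])*np.pi/8
f=lambda q:(q[:2]+135*np.column_stack([np.cos(A+q[2]),np.sin(A+q[2])])-P).ravel()
r=least_squares(f,[430,-53,-.2]);q=r.x;print(q,r.fun.round(1), q[:2]+148*np.array([np.cos(q[2]),np.sin(q[2])]))
a=q[2]; piv=np.array([572,-82])-148*np.array([np.cos(a),np.sin(a)]); print(piv)
for b in(70,0):
  for th in(.57,.65): print(b,th,target(piv,a,back=b,th=th)[0],delta(*target(piv,a,back=b,th=th),o["tool_pos"],o["orientation"]))
E
```

```text
[[ 502.9 -156.9]
 [ 541.4 -119.7]
 [ 561.2  -19.4]
 [ 542.1   30. ]] [np.float64(-0.2068243147585802), np.float64(-0.19469340306817506)]
[ 4.29099191e+02 -4.41937924e+01 -2.04262895e-01] [ 0.3 -0.1 -0.6 -0.4  0.6  0.5 -0.2 -0. ] [574.02238485 -74.21491668]
[427.07680621 -51.97887574]
70 0.57 [537.18969349 -18.11067839 152.67546468] (array([ 0.0765, -0.0747, -0.0825]), array([0.0357, 0.1465, 0.0055]))
70 0.65 [533.84102938 -17.41699604 148.77289002] (array([ 0.0732, -0.074 , -0.0864]), array([0.0192, 0.0682, 0.0057]))
0 0.57 [574.17863942 -25.77301119  93.74239642] (array([ 0.1135, -0.0824, -0.1414]), array([0.0357, 0.1465, 0.0055]))
0 0.65 [575.32338258 -26.01014699  93.04702412] (array([ 0.1147, -0.0826, -0.1421]), array([0.0192, 0.0682, 0.0057]))
```

Request:
{"method": "play_rows", "body": {"motion": [{"x": 0.02, "y": -0.02, "z": -0.01, "ax": 0.03, "ay": 0.12, "az": 0.005, "jaw": 100}, {"x": 0.05, "y": -0.05, "z": -0.04, "ax": 0.03, "ay": 0.12, "az": 0.005, "jaw": 100}, {"x": 0.07, "y": -0.075, "z": -0.075, "ax": 0.03, "ay": 0.12, "az": 0.005, "jaw": 100}, {"x": 0.07, "y": -0.075, "z": -0.075, "ax": 0.03, "ay": 0.12, "az": 0.005, "jaw": 100}, {"x": 0.07, "y": -0.075, "z": -0.075, "ax": 0.03, "ay": 0.12, "az": 0.005, "jaw": 100}, {"x": 0.07, "y": -0.075, "z": -0.075, "ax": 0.03, "ay": 0.12, "az": 0.005, "jaw": 100}]}}

```text
time_s: 2.9
tool_pos: [537.7, -17.8, 177.1]
orientation: [0.264, 2.562, -0.082]
contact_force: [0.6, -0.2, 0.1]
gripper_width: 91.9
grasp_force: 0.0
```

```bash
python3 - <<'E'
from t import *
o=sensors.get_obs(); print(o["time_s"],o["tool_pos"],o["orientation"],o["joints"].round(2))
for n in("wrist","top","scene"):
    p=viewer.get_image(n); save(p,n[0]+"2.png")
    E=np.linalg.inv(wcam(p,o)) if n=="wrist" else np.array(p["extrinsics"]); pp=dict(p,extrinsics=E)
    for q,z in [("hole_middle",20),("ring_center",86),("ring_top",108),("pivot",20)]:
        for r in models.tip_of(q,p)[:1]: print(n,q,r["conf"],np.round(r["position"],1),world(pp,*r["position"],z=z).round(1))
    m=models.masks_of("ring_center",p)
    if m:
        vs,us=np.nonzero(m[0]["pixels"]); d=p["range_z"][vs,us]
        W=np.array([world(pp,u,v,d=x) for u,v,x in zip(us,vs,d) if x>0])
        W=W[W[:,2]>70]; 
        if len(W): print(n,"ring pts",len(W),m[0]["conf"],W.min(0).round(1),W.max(0).round(1),W[W[:,2]>100].mean(0).round(1), W.mean(0).round(1))
E
```

```text
2.9 [537.68311082 -17.7698161  177.05243183] [ 0.26392362  2.56205243 -0.08245631] [-0.16  0.24  2.06 -0.1   0.28 -1.44]
wrist hole_middle 0.6 [228.2 149.6] [558.1 -78.8  20. ]
wrist ring_top 0.79 [212.  264.4] [571.6 -80.9 108. ]
wrist ring pts 2012 0.34 [ 555.6 -108.    70. ] [578.7 -51.7 114. ] [571.5 -80.4 107.8] [568.2 -80.3  95.7]
top hole_middle 0.6 [313.4 231.3] [559.7 -81.5  20. ]
top ring_center 0.71 [298.7 295. ] [416.2 -57.   86. ]
top ring_top 0.6 [311.1 218.8] [562.3 -78.7 108. ]
top pivot 0.97 [296.6 291.9] [429.9 -48.9  20. ]
scene hole_middle 0.94 [306.9 255.5] [562.5 -84.5  20. ]
scene ring_center 0.65 [367.3 286.5] [429.1  -1.6  86. ]
scene ring_top 0.59 [300.9 230.2] [570.4 -81.2 108. ]
scene pivot 0.68 [365.5 281.9] [435.5 -49.5  20. ]
```

View pics/w2.png

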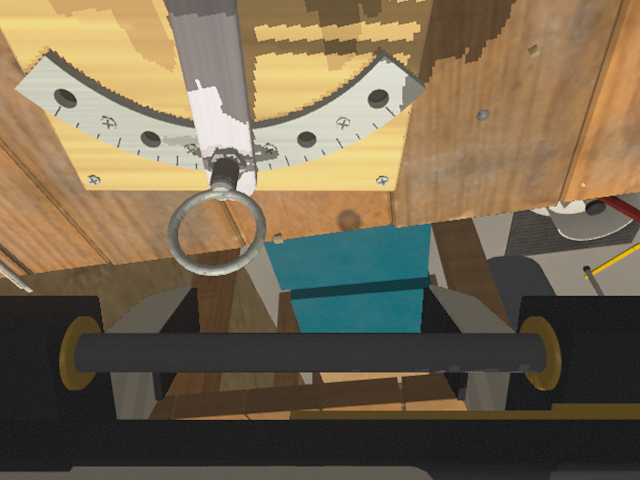

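```bash
python3 - <<'E'
from t import *
from scipy.optimize import least_squares
D=[([.96,.3427,1.525],[235.08,469,245.06],[-.7234,-3.0566,.0022]),([.07,.01,2.22],[461.03,51.7,234.58],[.25669,2.41116,-.1074]),([-.16,.24,2.06],[537.68,-17.77,177.05],[.26392,2.56205,-.08246])]
def f(q):
    a0,h,l1,l2,L=q;r=[]
    for j,p,v in D:
        wc=np.array(p)-L*Ro.from_rotvec(v).as_matrix()[:,2]
        A=j[1];B=j[1]+j[2]
        r+=[a0+l1*np.sin(A)+l2*np.sin(B)-np.hypot(*wc[:2]),h+l1*np.cos(A)+l2*np.cos(B)-wc[2]]
    return r
s=least_squares(f,[0,300,350,350,200]);q=s.x;print(q.round(1),s.fun.round(1))
a0,h,l1,l2,L=q
def ik(pos,R):
    wc=pos-L*R[:,2]; x=np.hypot(*wc[:2])-a0;z=wc[2]-h;r=np.hypot(x,z)
    c=(r*r-l1*l1-l2*l2)/2/l1/l2; j3=np.arccos(np.clip(c,-1,1)); j2=np.arctan2(x,z)-np.arctan2(l2*np.sin(j3),l1+l2*np.cos(j3))
    j1=np.arctan2(wc[1],wc[0]); B=j2+j3; fd=np.array([np.sin(B)*np.cos(j1),np.sin(B)*np.sin(j1),np.cos(B)])
    return round(j2,2),round(j3,2),"j5 %.2f"%np.arccos(fd@R[:,2])
piv=np.array([572,-80.5])-148*np.array([np.cos(.2),-np.sin(.2)])
for th in(.4,.45,.5,.55,.6,.7):
  for a in (-.2,.19):
    print(th,a,*[ik(*target(piv,a,back=b,th=th,lift=l)) for b,l in((70,0),(0,0),(0,20))])
E
```

```text
[ 54.1 134.  481.9 322.3 247.7] [-0.7  0.8 -0.7 -2.4  1.5  1.5]
0.4 -0.2 (np.float64(0.31), np.float64(1.95), 'j5 0.50') (np.float64(0.45), np.float64(1.97), 'j5 0.33') (np.float64(0.42), np.float64(1.94), 'j5 0.39')
0.4 0.19 (np.float64(0.27), np.float64(2.01), 'j5 0.47') (np.float64(0.42), np.float64(2.03), 'j5 0.30') (np.float64(0.39), np.float64(2.01), 'j5 0.36')
0.45 -0.2 (np.float64(0.3), np.float64(2.0), 'j5 0.41') (np.float64(0.45), np.float64(2.01), 'j5 0.25') (np.float64(0.41), np.float64(1.98), 'j5 0.31')
0.45 0.19 (np.float64(0.26), np.float64(2.05), 'j5 0.39') (np.float64(0.42), np.float64(2.07), 'j5 0.22') (np.float64(0.38), np.float64(2.04), 'j5 0.28')
0.5 -0.2 (np.float64(0.29), np.float64(2.05), 'j5 0.33') (np.float64(0.45), np.float64(2.05), 'j5 0.18') (np.float64(0.41), np.float64(2.02), 'j5 0.24')
0.5 0.19 (np.float64(0.25), np.float64(2.1), 'j5 0.31') (np.float64(0.42), np.float64(2.11), 'j5 0.15') (np.float64(0.38), np.float64(2.08), 'j5 0.21')
0.55 -0.2 (np.float64(0.28), np.float64(2.09), 'j5 0.25') (np.float64(0.45), np.float64(2.08), 'j5 0.13') (np.float64(0.41), np.float64(2.06), 'j5 0.17')
0.55 0.19 (np.float64(0.24), np.float64(2.15), 'j5 0.23') (np.float64(0.42), np.float64(2.15), 'j5 0.10') (np.float64(0.38), np.float64(2.12), 'j5 0.14')
0.6 -0.2 (np.float64(0.28), np.float64(2.14), 'j5 0.19') (np.float64(0.45), np.float64(2.12), 'j5 0.12') (np.float64(0.41), np.float64(2.09), 'j5 0.13')
0.6 0.19 (np.float64(0.24), np.float64(2.2), 'j5 0.16') (np.float64(0.42), np.float64(2.18), 'j5 0.11') (np.float64(0.38), np.float64(2.16), 'j5 0.10')
0.7 -0.2 (np.float64(0.28), np.float64(2.24), 'j5 0.17') (np.float64(0.46), np.float64(2.19), 'j5 0.24') (np.float64(0.41), np.float64(2.17), 'j5 0.19')
0.7 0.19 (np.float64(0.25), np.float64(2.29), 'j5 0.16') (np.float64(0.43), np.float64(2.25), 'j5 0.26') (np.float64(0.39), np.float64(2.23), 'j5 0.20')
```

Request:
{"method": "play_rows", "body": {"motion": [{"x": 0.0, "y": 0.0, "z": 0.03, "ax": 0.01, "ay": 0.03, "az": 0.0, "jaw": 100}, {"x": 0.0, "y": 0.0, "z": 0.03, "ax": 0.01, "ay": 0.03, "az": 0.0, "jaw": 100}, {"x": 0.0, "y": 0.0, "z": 0.03, "ax": 0.01, "ay": 0.03, "az": 0.0, "jaw": 100}]}}

```text
time_s: 4.05
tool_pos: [536.8, -17.5, 210.4]
orientation: [0.268, 2.587, -0.075]
contact_force: [0.4, -0.6, 0.3]
gripper_width: 91.6
grasp_force: 0.0
```

```bash
cat > k.py <<'E'
from t import *
a0,h,l1,l2,L=54.1,134,481.9,322.3,247.7
def ik(pos,R):
    wc=pos-L*R[:,2]; x=np.hypot(*wc[:2])-a0;z=wc[2]-h;r=np.hypot(x,z)
    c=(r*r-l1*l1-l2*l2)/2/l1/l2; j3=np.arccos(np.clip(c,-1,1)); j2=np.arctan2(x,z)-np.arctan2(l2*np.sin(j3),l1+l2*np.cos(j3))
    j1=np.arctan2(wc[1],wc[0]); B=j2+j3; fd=np.array([np.sin(B)*np.cos(j1),np.sin(B)*np.sin(j1),np.cos(B)])
    return round(j2,2),round(j3,2),"j5 %.2f"%np.arccos(fd@R[:,2])
piv=np.array([572,-80.5])-148*np.array([np.cos(.2),-np.sin(.2)])
E
python3 - <<'E'
from k import *
o=sensors.get_obs(); j=o["joints"]; print(o["tool_pos"],o["orientation"],j.round(3))
B=j[1]+j[2]; f=np.array([np.sin(B)*np.cos(j[0]),np.sin(B)*np.sin(j[0]),np.cos(B)])
R0=Ro.from_rotvec(o["orientation"]); d=R0.as_matrix()[:,2]; print("f",f.round(3),"angle",np.arccos(f@d))
for k in range(1,25):
    if k%2==0 : print(k,(L*(Ro.from_rotvec(f*k*.12).apply(d)-d)).round(0), (f*k*.12).round(3))
for th in(.75,.8,.85):
  for a in (-.2,.19):
    print(th,a,*[ik(*target(piv,a,back=b,th=th,lift=l)) for b,l in((70,0),(0,0),(0,20))])
E
```

```text
[536.82860376 -17.4503352  210.4200506 ] [ 0.268162    2.58704669 -0.07474564] [-0.162  0.184  1.992 -0.056  0.425 -1.482]
f [ 0.812 -0.133 -0.568] angle 0.4246033688652884
2 [ 5. 24.  1.] [ 0.195 -0.032 -0.136]
4 [13. 46.  7.] [ 0.39  -0.064 -0.273]
6 [23. 66. 18.] [ 0.585 -0.096 -0.409]
8 [36. 81. 32.] [ 0.779 -0.128 -0.546]
10 [49. 92. 49.] [ 0.974 -0.16  -0.682]
12 [64. 97. 68.] [ 1.169 -0.191 -0.819]
14 [78. 96. 88.] [ 1.364 -0.223 -0.955]
16 [ 90.  90. 108.] [ 1.559 -0.255 -1.091]
18 [101.  78. 127.] [ 1.754 -0.287 -1.228]
20 [110.  62. 142.] [ 1.949 -0.319 -1.364]
22 [115.  42. 155.] [ 2.143 -0.351 -1.501]
24 [118.  19. 164.] [ 2.338 -0.383 -1.637]
0.75 -0.2 (np.float64(0.29), np.float64(2.28), 'j5 0.24') (np.float64(0.47), np.float64(2.23), 'j5 0.33') (np.float64(0.42), np.float64(2.2), 'j5 0.27')
0.75 0.19 (np.float64(0.26), np.float64(2.34), 'j5 0.24') (np.float64(0.44), np.float64(2.29), 'j5 0.36') (np.float64(0.39), np.float64(2.26), 'j5 0.29')
0.8 -0.2 (np.float64(0.3), np.float64(2.33), 'j5 0.33') (np.float64(0.48), np.float64(2.26), 'j5 0.42') (np.float64(0.43), np.float64(2.23), 'j5 0.35')
0.8 0.19 (np.float64(0.27), np.float64(2.39), 'j5 0.34') (np.float64(0.46), np.float64(2.32), 'j5 0.45') (np.float64(0.41), np.float64(2.3), 'j5 0.38')
0.85 -0.2 (np.float64(0.32), np.float64(2.37), 'j5 0.43') (np.float64(0.5), np.float64(2.29), 'j5 0.51') (np.float64(0.45), np.float64(2.27), 'j5 0.44')
0.85 0.19 (np.float64(0.29), np.float64(2.43), 'j5 0.45') (np.float64(0.48), np.float64(2.35), 'j5 0.55') (np.float64(0.42), np.float64(2.33), 'j5 0.47')
```

Request:
{"method": "play_rows", "body": {"motion": [{"x": 0.003, "y": 0.012, "z": 0.001, "ax": 0.097, "ay": -0.016, "az": -0.068, "jaw": 100}, {"x": 0.005, "y": 0.024, "z": 0.001, "ax": 0.195, "ay": -0.032, "az": -0.136, "jaw": 100}, {"x": 0.009, "y": 0.035, "z": 0.004, "ax": 0.292, "ay": -0.048, "az": -0.205, "jaw": 100}, {"x": 0.013, "y": 0.046, "z": 0.007, "ax": 0.39, "ay": -0.064, "az": -0.273, "jaw": 100}, {"x": 0.018, "y": 0.056, "z": 0.012, "ax": 0.487, "ay": -0.08, "az": -0.341, "jaw": 100}, {"x": 0.023, "y": 0.066, "z": 0.018, "ax": 0.585, "ay": -0.096, "az": -0.409, "jaw": 100}, {"x": 0.029, "y": 0.074, "z": 0.025, "ax": 0.682, "ay": -0.112, "az": -0.478, "jaw": 100}, {"x": 0.036, "y": 0.081, "z": 0.032, "ax": 0.779, "ay": -0.128, "az": -0.546, "jaw": 100}, {"x": 0.042, "y": 0.087, "z": 0.04, "ax": 0.877, "ay": -0.144, "az": -0.614, "jaw": 100}, {"x": 0.049, "y": 0.092, "z": 0.049, "ax": 0.974, "ay": -0.16, "az": -0.682, "jaw": 100}, {"x": 0.056, "y": 0.095, "z": 0.058, "ax": 1.072, "ay": -0.175, "az": -0.75, "jaw": 100}, {"x": 0.064, "y": 0.097, "z": 0.068, "ax": 1.169, "ay": -0.191, "az": -0.819, "jaw": 100}]}}

```text
time_s: 5.05
tool_pos: [599.2, 79.5, 275.4]
orientation: [1.608, 1.864, 1.114]
contact_force: [-0.2, -0.1, -0.6]
gripper_width: 91.7
grasp_force: 0.0
```

```bash
python3 - <<'E'
from k import *
o=sensors.get_obs(); j=o["joints"]; print(o["tool_pos"],o["orientation"],j.round(3))
B=j[1]+j[2]; f=np.array([np.sin(B)*np.cos(j[0]),np.sin(B)*np.sin(j[0]),np.cos(B)])
R0=Ro.from_rotvec(o["orientation"]); d=R0.as_matrix()[:,2]; print("f",f.round(3),"angle",np.arccos(f@d))
for k in range(1,13): print(k,(L*(Ro.from_rotvec(f*k*.12).apply(d)-d)).round(0), (f*k*.12).round(3))
E
```

```text
[599.21154603  79.47000721 275.41281368] [1.60761402 1.86389501 1.1136288 ] [-0.225  0.187  2.05   1.486  0.47  -1.63 ]
f [ 0.766 -0.176 -0.618] angle 0.4696027262706444
1 [ 8. -2. 11.] [ 0.092 -0.021 -0.074]
2 [16. -5. 21.] [ 0.184 -0.042 -0.148]
3 [23. -9. 31.] [ 0.276 -0.063 -0.222]
4 [ 30. -15.  41.] [ 0.368 -0.084 -0.297]
5 [ 36. -23.  51.] [ 0.46  -0.105 -0.371]
6 [ 41. -31.  60.] [ 0.552 -0.126 -0.445]
7 [ 45. -41.  68.] [ 0.644 -0.147 -0.519]
8 [ 49. -52.  75.] [ 0.736 -0.169 -0.593]
9 [ 51. -64.  81.] [ 0.828 -0.19  -0.667]
10 [ 52. -76.  87.] [ 0.92  -0.211 -0.741]
11 [ 53. -89.  91.] [ 1.012 -0.232 -0.816]
12 [  52. -102.   94.] [ 1.104 -0.253 -0.89 ]
```

Request:
{"method": "play_rows", "body": {"motion": [{"x": 0.005, "y": -0.002, "z": 0.011, "ax": 0.092, "ay": -0.021, "az": -0.074, "jaw": 100}, {"x": 0.01, "y": -0.005, "z": 0.02, "ax": 0.184, "ay": -0.042, "az": -0.148, "jaw": 100}, {"x": 0.013, "y": -0.009, "z": 0.03, "ax": 0.276, "ay": -0.063, "az": -0.222, "jaw": 100}, {"x": 0.015, "y": -0.015, "z": 0.038, "ax": 0.368, "ay": -0.084, "az": -0.297, "jaw": 100}, {"x": 0.016, "y": -0.023, "z": 0.046, "ax": 0.46, "ay": -0.105, "az": -0.371, "jaw": 100}, {"x": 0.016, "y": -0.031, "z": 0.052, "ax": 0.552, "ay": -0.126, "az": -0.445, "jaw": 100}, {"x": 0.015, "y": -0.041, "z": 0.058, "ax": 0.644, "ay": -0.147, "az": -0.519, "jaw": 100}, {"x": 0.014, "y": -0.052, "z": 0.062, "ax": 0.736, "ay": -0.169, "az": -0.593, "jaw": 100}, {"x": 0.011, "y": -0.064, "z": 0.066, "ax": 0.828, "ay": -0.19, "az": -0.667, "jaw": 100}, {"x": 0.007, "y": -0.076, "z": 0.069, "ax": 0.92, "ay": -0.211, "az": -0.741, "jaw": 100}, {"x": 0.003, "y": -0.089, "z": 0.07, "ax": 1.012, "ay": -0.232, "az": -0.816, "jaw": 100}, {"x": -0.003, "y": -0.102, "z": 0.07, "ax": 1.104, "ay": -0.253, "az": -0.89, "jaw": 100}]}}

```text
time_s: 6.05
tool_pos: [595.7, -22.8, 344.7]
orientation: [2.274, 0.118, 1.818]
contact_force: [0.0, -0.1, 0.9]
gripper_width: 92.0
grasp_force: 0.0
```

```bash
cat >> k.py <<'E'
F=np.diag([-1,-1,1.])
def tgt(a,**k):   # flipped tool: y = -t
    p,R=target(piv,a,th=.8,**k); return p,R@F
E
python3 - <<'E'
from k import *
o=sensors.get_obs(); j=o["joints"]; print(o["tool_pos"],o["orientation"],j.round(3))
for b in(150,100,70): 
    p,R=tgt(-.2,back=b); print(b,p.round(1),ik(p,R),delta(p,R,o["tool_pos"],o["orientation"]))
E
```

```text
[595.74493243 -22.80178433 344.71144459] [2.27399708 0.11842056 1.81772369] [-0.203  0.161  2.262  3.021  0.648 -1.724]
150 [471.9  -3.6 196.5] (np.float64(0.08), np.float64(2.36), 'j5 0.23') (array([-0.1238,  0.0192, -0.1482]), array([ 0.2983,  0.5196, -0.1796]))
100 [507.1 -10.7 161.7] (np.float64(0.22), np.float64(2.35), 'j5 0.28') (array([-0.0887,  0.0121, -0.183 ]), array([ 0.2983,  0.5196, -0.1796]))
70 [528.1 -15.  140.8] (np.float64(0.3), np.float64(2.33), 'j5 0.33') (array([-0.0676,  0.0078, -0.2039]), array([ 0.2983,  0.5196, -0.1796]))
```

Request:
{"method": "play_rows", "body": {"motion": [{"x": -0.04, "y": 0.005, "z": -0.01, "ax": 0.05, "ay": 0.09, "az": -0.03, "jaw": 100}, {"x": -0.08, "y": 0.009, "z": -0.02, "ax": 0.11, "ay": 0.18, "az": -0.06, "jaw": 100}, {"x": -0.09, "y": 0.009, "z": -0.05, "ax": 0.17, "ay": 0.28, "az": -0.1, "jaw": 100}, {"x": -0.09, "y": 0.009, "z": -0.085, "ax": 0.22, "ay": 0.38, "az": -0.13, "jaw": 100}, {"x": -0.085, "y": 0.009, "z": -0.12, "ax": 0.27, "ay": 0.47, "az": -0.16, "jaw": 100}, {"x": -0.08, "y": 0.009, "z": -0.155, "ax": 0.298, "ay": 0.52, "az": -0.18, "jaw": 100}, {"x": -0.075, "y": 0.009, "z": -0.185, "ax": 0.298, "ay": 0.52, "az": -0.18, "jaw": 100}, {"x": -0.075, "y": 0.009, "z": -0.197, "ax": 0.298, "ay": 0.52, "az": -0.18, "jaw": 100}, {"x": -0.075, "y": 0.009, "z": -0.197, "ax": 0.298, "ay": 0.52, "az": -0.18, "jaw": 100}, {"x": -0.075, "y": 0.009, "z": -0.197, "ax": 0.298, "ay": 0.52, "az": -0.18, "jaw": 100}]}}

```text
time_s: 6.88
tool_pos: [520.2, -13.0, 147.1]
orientation: [2.806, -0.273, 1.195]
contact_force: [0.6, -0.3, 0.2]
gripper_width: 91.8
grasp_force: 0.0
```

```bash
python3 - <<'E'
from k import *
o=sensors.get_obs(); print(o["tool_pos"],o["orientation"],o["joints"].round(2))
p=viewer.get_image("wrist"); save(p,"w3.png"); E=np.linalg.inv(wcam(p,o)); pp=dict(p,extrinsics=E)
for q,z in [("hole_middle",20),("ring_center",86),("ring_top",108),("pivot",20)]:
    for r in models.tip_of(q,p)[:1]: print(q,r["conf"],np.round(r["position"],1),world(pp,*r["position"],z=z).round(1))
m=models.masks_of("ring_center",p)
if m:
    vs,us=np.nonzero(m[0]["pixels"]); d=p["range_z"][vs,us]
    W=np.array([world(pp,u,v,d=x) for u,v,x in zip(us,vs,d) if x>0]);W=W[W[:,2]>70]
    print("ring pts",len(W),m[0]["conf"],W.min(0).round(1),W.max(0).round(1),W[W[:,2]>100].mean(0).round(1))
for b in(80,40,0):
    P,R=tgt(-.2,back=b); print(b,P.round(1),ik(P,R),delta(P,R,o["tool_pos"],o["orientation"]))
p=viewer.get_image("scene"); save(p,"s3.png"); cv2.imwrite("pics/s3c.png",cv2.resize(cv2.cvtColor(p["color"],4)[170:370,200:460],None,fx=3,fy=3))
E
```

```text
[520.22523838 -12.98264793 147.08589445] [ 2.80645323 -0.27267011  1.19492679] [-0.15  0.3   2.31  3.26  0.28 -1.65]
hole_middle 0.62 [386.7 315.9] [561.4 -75.6  20. ]
ring_top 0.98 [413.7 233.8] [573.6 -79.2 108. ]
ring pts 1978 0.78 [ 531.2 -107.4   70.1] [578.4 -51.5 139.5] [571.8 -79.6 108.3]
80 [521.1 -13.6 147.7] (np.float64(0.27), np.float64(2.34), 'j5 0.31') (array([ 0.0009, -0.0006,  0.0007]), array([ 0.0041,  0.0046, -0.005 ]))
40 [549.2 -19.3 119.9] (np.float64(0.38), np.float64(2.3), 'j5 0.37') (array([ 0.029 , -0.0063, -0.0272]), array([ 0.0041,  0.0046, -0.005 ]))
0 [577.4 -25.   92. ] (np.float64(0.48), np.float64(2.26), 'j5 0.42') (array([ 0.0571, -0.012 , -0.0551]), array([ 0.0041,  0.0046, -0.005 ]))
```

View pics/w3.png

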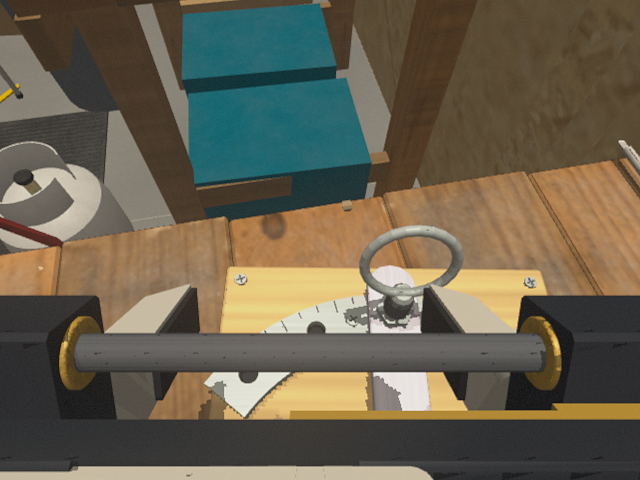

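View pics/s3c.png

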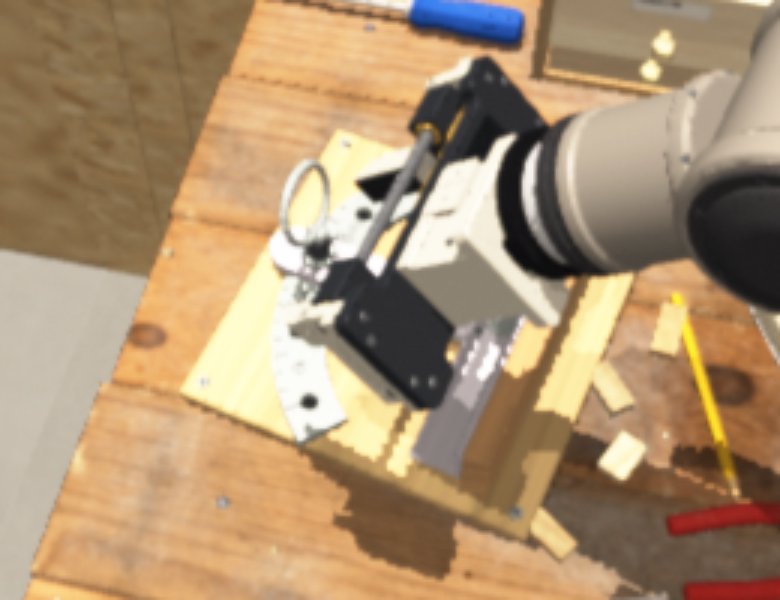

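```bash
python3 - <<'E'
from k import *
o=sensors.get_obs(); p=viewer.get_image("wrist"); T=np.array(p["tool_from_camera"]); pp=dict(p,extrinsics=np.linalg.inv(T))
for v in(288,295,305,320,328):
    print(v,[(u,world(pp,u,v,d=p["range_z"][v,u]).round(0).tolist()) for u in range(421,500,6) if 0<p["range_z"][v,u]<230])
inv=np.linalg.inv(T)
for P in([0,46,19],[0,65,19],[0,46,0],[9.5,46,19],[-9.5,46,19],[0,-46,19]):
    c=inv@np.array(P+[1.]);K=p["K"];print(P,round(K[0][2]-K[0][0]*c[0]/c[2]),round(K[1][2]+K[1][1]*c[1]/c[2]))
E
```

```text
288 [(427, [8.0, 48.0, 20.0]), (433, [10.0, 48.0, 15.0]), (439, [10.0, 51.0, 16.0])]
295 [(427, [8.0, 46.0, 13.0]), (433, [9.0, 48.0, 12.0]), (439, [10.0, 49.0, 8.0]), (445, [10.0, 51.0, 9.0]), (451, [10.0, 54.0, 9.0]), (457, [11.0, 55.0, 7.0]), (463, [11.0, 57.0, 7.0]), (469, [10.0, 60.0, 8.0])]
305 [(427, [5.0, 46.0, 12.0]), (433, [8.0, 46.0, 5.0]), (439, [8.0, 47.0, 3.0]), (445, [10.0, 48.0, -0.0]), (451, [10.0, 50.0, -1.0]), (457, [10.0, 53.0, 0.0]), (463, [10.0, 55.0, -0.0]), (469, [10.0, 57.0, 0.0]), (475, [10.0, 59.0, -1.0]), (481, [10.0, 61.0, 0.0])]
320 [(421, [-5.0, 45.0, 18.0]), (427, [-1.0, 46.0, 10.0]), (433, [2.0, 46.0, 4.0]), (439, [6.0, 46.0, -3.0]), (445, [8.0, 46.0, -9.0]), (451, [9.0, 48.0, -10.0]), (457, [11.0, 48.0, -13.0]), (463, [10.0, 51.0, -11.0]), (469, [10.0, 53.0, -12.0]), (475, [10.0, 54.0, -13.0]), (481, [10.0, 56.0, -13.0]), (487, [11.0, 58.0, -13.0]), (493, [10.0, 60.0, -12.0]), (499, [10.0, 63.0, -12.0])]
328 [(421, [-8.0, 46.0, 18.0]), (427, [-4.0, 46.0, 10.0]), (433, [0.0, 45.0, 1.0]), (439, [3.0, 46.0, -4.0]), (445, [6.0, 46.0, -10.0]), (451, [9.0, 46.0, -16.0]), (457, [10.0, 47.0, -17.0]), (463, [9.0, 49.0, -16.0]), (469, [10.0, 50.0, -18.0]), (475, [10.0, 52.0, -18.0]), (481, [10.0, 54.0, -18.0]), (487, [10.0, 56.0, -18.0]), (493, [10.0, 58.0, -18.0]), (499, [10.0, 60.0, -19.0])]
[0, 46, 19] 422 308
[0, 65, 19] 469 308
[0, 46, 0] 436 330
[9.5, 46, 19] 424 286
[-9.5, 46, 19] 421 329
[0, -46, 19] 198 308
```

Request:
{"method": "play_rows", "body": {"motion": [{"x": 0.015, "y": -0.003, "z": -0.014, "ax": 0.004, "ay": 0.005, "az": -0.005, "jaw": 100}, {"x": 0.029, "y": -0.006, "z": -0.027, "ax": 0.004, "ay": 0.005, "az": -0.005, "jaw": 100}, {"x": 0.036, "y": -0.007, "z": -0.034, "ax": 0.004, "ay": 0.005, "az": -0.005, "jaw": 100}, {"x": 0.043, "y": -0.009, "z": -0.041, "ax": 0.004, "ay": 0.005, "az": -0.005, "jaw": 100}, {"x": 0.05, "y": -0.01, "z": -0.048, "ax": 0.004, "ay": 0.005, "az": -0.005, "jaw": 100}, {"x": 0.0575, "y": -0.0115, "z": -0.055, "ax": 0.004, "ay": 0.005, "az": -0.005, "jaw": 100}, {"x": 0.0575, "y": -0.0115, "z": -0.055, "ax": 0.004, "ay": 0.005, "az": -0.005, "jaw": 100}]}}

```text
time_s: 7.87
tool_pos: [579.4, -24.9, 91.6]
orientation: [2.809, -0.282, 1.189]
contact_force: [-0.3, 0.1, 0.9]
gripper_width: 91.9
grasp_force: 0.0
```

```bash
python3 - <<'E'
from k import *
o=sensors.get_obs(); print(o["tool_pos"],o["orientation"],o["contact_force"],o["joints"].round(2))
p=viewer.get_image("scene"); cv2.imwrite("pics/s4c.png",cv2.resize(cv2.cvtColor(p["color"],4)[190:310,240:400],None,fx=5,fy=5))
E
```

```text
[579.40529612 -24.8709243   91.5964084 ] [ 2.80899622 -0.28222141  1.18935447] [-0.29947672  0.05018496  0.85712279] [-0.16  0.51  2.21  3.22  0.38 -1.62]
```

View pics/s4c.png

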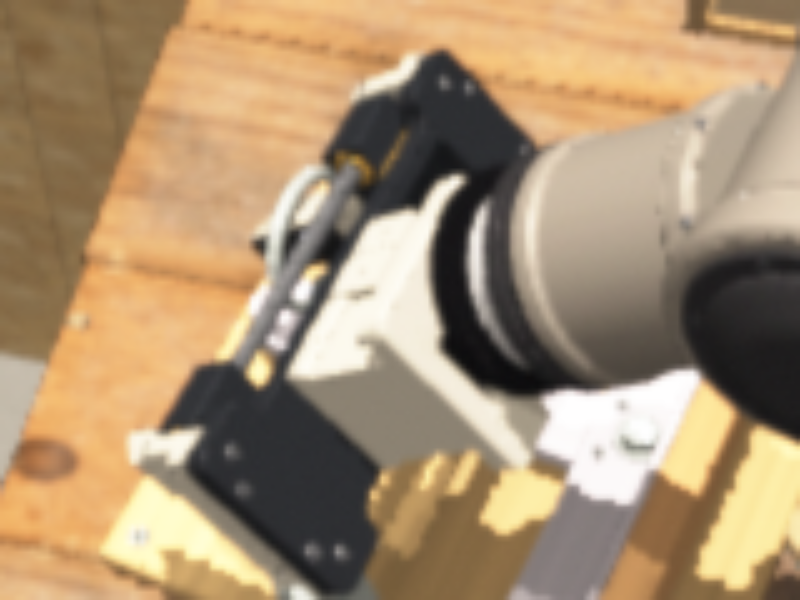

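Request:
{"method": "play_rows", "body": {"motion": [{"x": 0, "y": 0, "z": 0.003, "ax": 0, "ay": 0, "az": 0, "jaw": 100}, {"x": 0, "y": 0, "z": 0.005, "ax": 0, "ay": 0, "az": 0, "jaw": 100}, {"x": 0, "y": 0, "z": 0.007, "ax": 0, "ay": 0, "az": 0, "jaw": 100}, {"x": 0, "y": 0, "z": 0.009, "ax": 0, "ay": 0, "az": 0, "jaw": 100}, {"x": 0, "y": 0, "z": 0.011, "ax": 0, "ay": 0, "az": 0, "jaw": 100}, {"x": 0, "y": 0, "z": 0.012, "ax": 0, "ay": 0, "az": 0, "jaw": 100}]}}

```text
time_s: 8.42
tool_pos: [577.0, -24.4, 103.5]
orientation: [2.812, -0.283, 1.185]
contact_force: [-4.0, 0.3, -7.7]
gripper_width: 91.9
grasp_force: 3.9
```

```bash
cat > m.py <<'E'
from k import *
def meas():
    o=sensors.get_obs(); print(round(o["time_s"],2),o["tool_pos"].round(1),"F",o["contact_force"].round(1),"M",o["moment"].round(2),o["joints"].round(2))
    p=viewer.get_image("wrist"); E=np.linalg.inv(wcam(p,o)); pp=dict(p,extrinsics=E)
    for q in ("ring_top",):
        for r in models.tip_of(q,p)[:1]: print(q,r["conf"],np.round(r["position"],1),world(pp,*r["position"],z=108).round(1))
    m=models.masks_of("ring_center",p)
    if m:
        vs,us=np.nonzero(m[0]["pixels"]); d=p["range_z"][vs,us]
        W=np.array([world(pp,u,v,d=x) for u,v,x in zip(us,vs,d) if x>0]);W=W[W[:,2]>60]
        top=W[:,2].max(); print("ring pts",len(W),m[0]["conf"],"zmax",np.percentile(W[:,2],[98,100]).round(1),W.min(0).round(1),W.max(0).round(1))
    return p
if __name__=="__main__": meas()
E
python3 m.py
```

```text
8.42 [577.  -24.4 103.5] F [-4.   0.3 -7.7] M [ 0.66  1.8  -0.29] [-0.16  0.48  2.2   3.23  0.34 -1.63]
ring pts 2881 0.76 zmax [117.3 164.4] [ 544.2 -102.2   60. ] [584.5 -41.1 164.4]
```

Request:
{"method": "play_rows", "body": {"motion": [{"x": 0, "y": 0, "z": 0.002, "ax": 0, "ay": 0, "az": 0, "jaw": 100}, {"x": 0, "y": 0, "z": 0.004, "ax": 0, "ay": 0, "az": 0, "jaw": 100}, {"x": 0, "y": 0, "z": 0.006, "ax": 0, "ay": 0, "az": 0, "jaw": 100}, {"x": 0, "y": 0, "z": 0.008, "ax": 0, "ay": 0, "az": 0, "jaw": 100}, {"x": 0, "y": 0, "z": 0.009, "ax": 0, "ay": 0, "az": 0, "jaw": 100}]}}

```text
time_s: 8.98
tool_pos: [577.1, -24.4, 112.4]
orientation: [2.812, -0.283, 1.184]
contact_force: [-5.7, 1.3, -9.8]
gripper_width: 91.7
grasp_force: 5.2
```

```bash
python3 - <<'E'
from m import *
p=meas(); save(p,"w5.png")
o=sensors.get_obs(); pp=dict(p,extrinsics=np.linalg.inv(wcam(p,o)))
for r in models.tip_of("ring_top",p)[:2]+models.tip_of("ring_back",p)[:2]: print(r["conf"],r["position"])
E
```

```text
8.98 [577.1 -24.4 112.4] F [-5.7  1.3 -9.8] M [ 0.76  2.17 -0.39] [-0.16  0.45  2.2   3.24  0.31 -1.63]
ring pts 2842 0.83 zmax [126.  175.2] [ 544.1 -102.2   67.2] [583.8 -35.4 175.2]
```

View pics/w5.png

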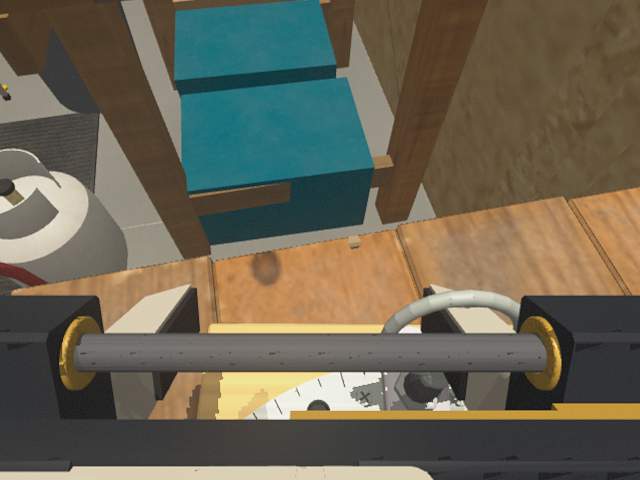

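```bash
python3 - <<'E'
from k import *
o=sensors.get_obs(); c=o["tool_pos"][:2]-np.array([429,-50.5])
for k in range(1,13):
    a=.393*k/12; R=np.array([[np.cos(a),-np.sin(a)],[np.sin(a),np.cos(a)]]); print(k,((R@c-c)/1000).round(4),round(a,4))
E
```

```text
1 [-0.0009  0.0048] 0.0328
2 [-0.002   0.0096] 0.0655
3 [-0.0033  0.0144] 0.0983
4 [-0.0047  0.0191] 0.131
5 [-0.0062  0.0238] 0.1638
6 [-0.0079  0.0284] 0.1965
7 [-0.0098  0.033 ] 0.2293
8 [-0.0118  0.0375] 0.262
9 [-0.014   0.0419] 0.2948
10 [-0.0163  0.0462] 0.3275
11 [-0.0187  0.0505] 0.3603
12 [-0.0213  0.0547] 0.393
```

Request:
{"method": "play_rows", "body": {"motion": [{"x": -0.0004, "y": 0.0024, "z": 0, "ax": 0, "ay": 0, "az": 0.0164, "jaw": 100}, {"x": -0.0009, "y": 0.0048, "z": 0, "ax": 0, "ay": 0, "az": 0.0328, "jaw": 100}, {"x": -0.002, "y": 0.0096, "z": 0, "ax": 0, "ay": 0, "az": 0.0655, "jaw": 100}, {"x": -0.0033, "y": 0.0144, "z": 0, "ax": 0, "ay": 0, "az": 0.0983, "jaw": 100}]}}

```text
time_s: 9.57
tool_pos: [573.7, -9.8, 112.1]
orientation: [2.856, -0.144, 1.203]
contact_force: [-4.6, -1.1, -9.2]
gripper_width: 91.4
grasp_force: 5.1
```

Request:
{"method": "play_rows", "body": {"motion": [{"x": -0.0014, "y": 0.0047, "z": 0, "ax": 0, "ay": 0, "az": 0.0327, "jaw": 100}, {"x": -0.0029, "y": 0.0094, "z": 0, "ax": 0, "ay": 0, "az": 0.0655, "jaw": 100}, {"x": -0.0046, "y": 0.014, "z": 0, "ax": 0, "ay": 0, "az": 0.0982, "jaw": 100}, {"x": -0.0065, "y": 0.0186, "z": 0, "ax": 0, "ay": 0, "az": 0.131, "jaw": 100}, {"x": -0.0085, "y": 0.0231, "z": 0, "ax": 0, "ay": 0, "az": 0.1637, "jaw": 100}, {"x": -0.0107, "y": 0.0275, "z": 0, "ax": 0, "ay": 0, "az": 0.1965, "jaw": 100}, {"x": -0.013, "y": 0.0318, "z": 0, "ax": 0, "ay": 0, "az": 0.2292, "jaw": 100}, {"x": -0.0154, "y": 0.0361, "z": 0, "ax": 0, "ay": 0, "az": 0.262, "jaw": 100}, {"x": -0.018, "y": 0.0403, "z": 0, "ax": 0, "ay": 0, "az": 0.2947, "jaw": 100}, {"x": -0.018, "y": 0.0403, "z": 0, "ax": 0, "ay": 0, "az": 0.2947, "jaw": 100}]}}

```text
time_s: 10.4
tool_pos: [555.6, 30.3, 112.3]
orientation: [-2.814, -0.275, -1.186]
contact_force: [-5.7, -0.4, -9.4]
gripper_width: 91.7
grasp_force: 5.5
```

```bash
python3 - <<'E'
from m import *
p=meas(); save(p,"w6.png")
t=viewer.get_image("top"); save(t,"t6.png"); E=t
for n in("ring_top","ring_center","pivot"):
    for r in models.tip_of(n,t)[:1]: print(n,r["conf"],world(t,*r["position"],z={"ring_top":121,"ring_center":99,"pivot":20}[n]).round(1))
c=cv2.imread("pics/t6.png")[190:320,230:390]; cv2.imwrite("pics/t6c.png",cv2.resize(c,None,fx=4,fy=4))
w=cv2.imread("pics/w6.png")[270:420,100:600]
a=cv2.resize(c,(554,450)); b=cv2.resize(w,(554,150*554//500)); 
cv2.imwrite("pics/c6.png",cv2.resize(np.vstack([a,b]),None,fx=.95,fy=.95))
E
```

```text
10.4 [555.6  30.3 112.3] F [-5.7 -0.4 -9.4] M [ 0.08  2.42 -0.27] [-0.26  0.43  2.25  2.29  0.43 -1.09]
ring_top 0.73 [466.5 305.2] [578.5 -27.1 108. ]
ring pts 2702 0.72 zmax [125.8 133.1] [554.  -46.7  67. ] [578.    3.5 133.1]
ring_top 0.63 [532.4 -84.8 121. ]
ring_center 0.42 [566.1 -27.4  99. ]
pivot 0.93 [430.7 -49.5  20. ]
```

View pics/c6.png

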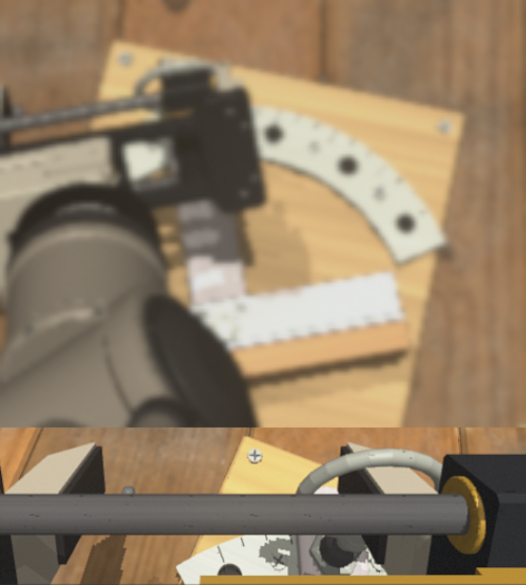

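Request:
{"method": "play_rows", "body": {"motion": [{"x": 0, "y": 0, "z": -0.002, "ax": 0, "ay": 0, "az": 0, "jaw": 100}, {"x": 0, "y": 0, "z": -0.004, "ax": 0, "ay": 0, "az": 0, "jaw": 100}, {"x": 0, "y": 0, "z": -0.006, "ax": 0, "ay": 0, "az": 0, "jaw": 100}, {"x": 0, "y": 0, "z": -0.007, "ax": 0, "ay": 0, "az": 0, "jaw": 100}, {"x": 0, "y": 0, "z": -0.007, "ax": 0, "ay": 0, "az": 0, "jaw": 100}]}}

```text
time_s: 11.17
tool_pos: [555.8, 30.1, 105.2]
orientation: [-2.815, -0.272, -1.186]
contact_force: [-7.1, -1.4, -8.2]
gripper_width: 91.6
grasp_force: 5.4
```

Request:
{"method": "play_rows", "body": {"motion": [{"x": 0, "y": 0, "z": -0.002, "ax": 0, "ay": 0, "az": 0, "jaw": 100}, {"x": 0, "y": 0, "z": -0.004, "ax": 0, "ay": 0, "az": 0, "jaw": 100}, {"x": 0, "y": 0, "z": -0.006, "ax": 0, "ay": 0, "az": 0, "jaw": 100}, {"x": 0, "y": 0, "z": -0.008, "ax": 0, "ay": 0, "az": 0, "jaw": 100}, {"x": 0, "y": 0, "z": -0.01, "ax": 0, "ay": 0, "az": 0, "jaw": 100}, {"x": 0, "y": 0, "z": -0.012, "ax": 0, "ay": 0, "az": 0, "jaw": 100}, {"x": 0, "y": 0, "z": -0.012, "ax": 0, "ay": 0, "az": 0, "jaw": 100}]}}

```text
time_s: 11.75
tool_pos: [558.8, 30.1, 95.9]
orientation: [-2.81, -0.274, -1.198]
contact_force: [-0.5, 0.4, -0.7]
gripper_width: 91.9
grasp_force: 0.4
```

Request:
{"method": "play_rows", "body": {"motion": [{"x": 0, "y": 0, "z": -0.003, "ax": 0, "ay": 0, "az": 0, "jaw": 100}, {"x": -0.005, "y": -0.001, "z": 0.001, "ax": 0, "ay": 0, "az": 0, "jaw": 100}, {"x": -0.012, "y": -0.002, "z": 0.008, "ax": 0, "ay": 0, "az": 0, "jaw": 100}, {"x": -0.02, "y": -0.004, "z": 0.016, "ax": 0, "ay": 0, "az": 0, "jaw": 100}, {"x": -0.03, "y": -0.006, "z": 0.026, "ax": 0, "ay": 0, "az": 0, "jaw": 100}, {"x": -0.042, "y": -0.008, "z": 0.038, "ax": 0, "ay": 0, "az": 0, "jaw": 100}, {"x": -0.056, "y": -0.011, "z": 0.052, "ax": 0, "ay": 0, "az": 0, "jaw": 100}, {"x": -0.07, "y": -0.013, "z": 0.07, "ax": 0, "ay": 0, "az": 0, "jaw": 100}, {"x": -0.07, "y": -0.013, "z": 0.07, "ax": 0, "ay": 0, "az": 0, "jaw": 100}]}}

```text
time_s: 12.5
tool_pos: [486.2, 17.2, 167.2]
orientation: [-2.811, -0.275, -1.197]
contact_force: [0.2, -1.3, 0.9]
gripper_width: 91.7
grasp_force: 0.0
```

```bash
python3 - <<'E'
from m import *
p=meas(); save(p,"w7.png")
t=viewer.get_image("top"); save(t,"t7.png")
for q in("pine_bar","screwdriver","tape_measure"):
    for r in models.tip_of(q,t)[:1]: print(q,world(t,*r["position"],z=0).round(1))
E
```

```text
12.5 [486.2  17.2 167.2] F [ 0.2 -1.3  0.9] M [-0.15  0.52 -0.01] [-0.37  0.2   2.37  1.92  0.42 -0.8 ]
ring_top 0.77 [407.3 231.5] [574.7 -23.5 108. ]
ring pts 2126 0.59 zmax [112.8 114.2] [554.6 -53.   60. ] [577.5   3.  114.2]
pine_bar [564.  239.2   0. ]
screwdriver [ 571.1 -333.2    0. ]
tape_measure [ 526.1 -419.5    0. ]
```

View pics/w7.png

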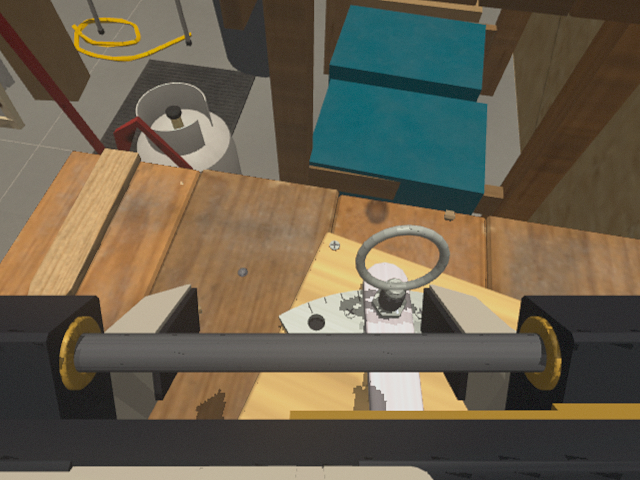

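```bash
python3 -c "from plant import finish_job; print(finish_job())"
```

```text
the job is handed in; nothing more can be done
None
```

The fence arm is now one hole to the left, the side where the pine bar lies. The pin looks fully home, with the ring top back at its original 114 mm height. The gripper is clear, and the bar, screwdriver and tape measure are where they lay to within the camera's accuracy; the job is handed in at about 12.5 s of arm time.

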